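Load a counting chamber under the stage clip

ROBOT

A 6-joint arm with a two-finger parallel gripper is mounted at the origin on the work surface. World frame = base frame: x ahead of the robot, y to its left, z up, the work surface at z = 0. Lengths are in m, angles in rad, forces in N, time in s.
With the tool pointing down it reaches from about 0.375 to 0.9 m from the base axis. Payload 3.1 kg.
Tool frame: the origin (TCP) lies midway between the tips of the shut fingers; the grasp point (between the pads) lies 19 mm behind it (pinch_z is the distance from the TCP to the grasp point, in m); y points along the fingers, z is the direction in which the jaws open and shut, and the axes are right-handed (so a half turn about y gives the same grasp; the last joint's range is limited). The gripper opens to 87 mm and grips with 3 to 60 N. Pads are 19 mm wide; open, the fingers measure 117 mm over their backs; the gripper's body (75 mm by 190 mm) begins 51 mm behind the grasp point.
Start: joints at [1.137, 0.527, 1.433, -0, 1.181, -0.178], TCP at [0.158, 0.605, 0.191] pointing down, gripper open.
Joint ranges: [-3.08, 3.08], [-0.75, 2.2], [0.22, 2.44], [-1.43, 4.57], [0, 2.65], [-2.85, 2.85]. Speed limits (rad/s): [2.79, 2.79, 3.14, 3.14, 3.14, 3.14].

INTERFACE

Orientations are given as a unit quaternion [x, y, z, w].
In Python, from rig import * gives the robot as it stands.
- The arm moves only by the tool drive_tool, never from a script. Its argument "plan" is a list of rows, each a list of 7 numbers: the shift along the tool's x, y, z in mm, then the turn, a rotation vector about the tool's x, y, z in degrees, then the finger opening in mm, from 0 to 87. A call has 1 to 10 rows; each row is the pose to reach, as a shift and turn from the pose commanded when the call began, along the tool's axes at that moment; what a row does not reach only later rows make up. A row lasts 1/10 s, in which the tool goes at most 50 mm and 8.59 degrees, less where a joint would pass 70% of its speed; a pose out of reach is approached as far as the arm can. A call with a gripper value outside its range is refused whole. The fingers move at their own pace and stop on an object; "newtons" is the grip in N (left out, the last holds). Time passes only in rows, so rows that repeat a pose let the fingers close. It gives the time, the measured TCP pose, the force and the opening at its end, in the units of the state.
- get_obs(): the state, without advancing time (a new reading comes with each control period).
- camera(name): name is "side" or "top" or "wrist"; returns the picture (480x640x3 uint8, blue, green, red); there is no depth.
- get_calibration(name): a dict with "fx", "fy", "cx", "cy" (pixels), "origin" and "rotation" of the camera in the world; the wrist camera has in their place "tool_from_camera" (4x4, takes a point from camera to tool coordinates, whose origin is the TCP and whose axes are the tool frame's). Camera axes: x right, y down, z forward; pixel columns grow to the right and rows downward; lengths in m; the calibration is good to about 2 mm. A picture is of the moment at which its call begins: read the wrist's pose just before it. get_calibration takes no time and is no camera call.
- hand_in(): hands the job in, once; it reports no verdict.
Trained networks look in the newest picture that a camera, given by its name, has taken for a name from the list of things; names that differ only in an ending like _2 or _b are one class to them, and where a whole thing is asked for, a point or a joint stands for the part that bears it (a point fixed in the world has none). Each returns a list of dicts, best first, with "conf" (0 to 1); they miss things now and then, are a little off and sometimes report something else, mostly with a low value. They report only what shows in the picture. A call takes as long as a camera call. They do not tell look-alikes from the thing itself.
- spot_in(camera, target): "location" ([column, row] in pixels, amid what is visible of it).
- mark_of(camera, target): "location" ([column, row] in pixels: a listed point, or the origin of a listed thing).
The state is a dict: "time": time; "q": joint angles; "joint_velocities": joint speeds; "joint_torque": joint torques, N m; "position": TCP position; "tool_rot": TCP orientation; "ft_force": force on the tool from outside, world axes, zero at the start; "moment": the same for the moment, N m; "grip_width": finger opening in m.
Only numpy, scipy, OpenCV 4.12 (cv2) and the standard library are available. Lean on these libraries where they do the work, as an engineer would, in place of code of your own. Each camera call takes 0.05 s, during which the arm holds its last target. There are 200 camera calls.

TASK

Clamp the counting chamber on the microscope stage: hold the raised rear tab of the spring clip down with one fingertip so that the nose lifts, and keep it down while the other fingertip pushes the chamber away from the robot beneath the nose until it is fully home, square against the stop strip. Then let the clip down on it and move clear. Only push the chamber, never pick it up, and leave the other things on the stage and table where they stand.

Things in the scene. Friction and masses are not known exactly. Their poses are not given: they have to be found in the camera images.
- stand: Microscope stand, fixed: grey base plate 200 (its x) by 300 (its y) by 22 mm high; its top face is the stage, with a round glass light window let in flush. Origin: centre of the plate's underside, on the table; its x axis points from the front (robot's) edge to the rear edge, its y axis to its left.
- head (a point): Centre of the underside of the stand's camera head (62 mm ring, head 168 mm high), swung out beyond the left edge, 120 mm above the table. Its column, 25 mm diameter, stands 77 mm behind and 127 mm left of the plate's centre and reaches 280 mm above the table; a level arm at 235 mm joins them. All fixed to the stand.
- stop (a point): Middle of the front face of the stop strip, at stage level (22 mm above the table); axes as the stand's. The strip is a fixed aluminium bar 64 mm long (y), 4 mm deep, 4 mm high.
- pivot (a point): Clip's pivot, fixed: 16 mm behind the stop face, 10 mm above the stage; axes as the stand's. It lies between two steel ears at y = +-11 to 14 mm that reach 14 mm above the stage and 5 mm before and behind the pivot.
- clip (a joint): Turn of the steel lever clip about its pivot, rad: 0 at rest (tab up, nose 0.5 mm above the bare stage), 0.42 with the tab pressed down to its end stop (nose 10 mm above the stage). Above 0.30 the nose clears the 6 mm chamber; resting on it, about 0.24. Springs back when let go; holding it down takes about 5 N at the tab's middle, 15 N close to the pivot.
- tab (a point): Middle of the upper face of the clip's rear tab, a polished, slippery steel plate 20 mm wide, 40 mm long. Pressed down it is level, top 3 mm above the stage, from 8 to 48 mm behind the pivot. At rest it slopes up to the rear at 0.42 rad: front end about 7, this point 15, rear end 23 mm above the stage. Moves with the clip. A fingertip can slide along it while holding it down.
- nose (a point): Lowest point of the clip's nose, a crosswise steel bar of 6 mm diameter, 16 mm wide. At rest it is 6 mm in front of the stop face, its foremost point 9 mm in front, and bars the chamber's way. Moves with the clip.
- chamber: Counting chamber, the loose flat black plate on the stage: 34 (its x) by 76 (its y) by 6 mm thick, glass window in its top, about 45 g, lying in front of the clip with its long side across. Origin: centre of its underside; its x axis points to its rear long edge, which goes under the nose. Fully home, its centre is 17 mm in front of the stop face.
- vial: Bystander on the right of the stage: glass vial with white cap, 24 mm diameter, 52 mm high; origin at the centre of its underside.
- dropper: Bystander on the left of the stage: amber dropper bottle, 30 mm diameter, 75 mm high; origin at the centre of its underside.
- dish: Bystander on the table, right of the stand: covered Petri dish, 96 mm diameter, 17 mm high; origin at the centre of its underside.
- slidebox: Bystander on the table, right of the stand: closed slide box, 87 by 102 by 34 mm high; origin at the centre of its underside.
- flask_small: Bystander on the table, left of the stand: stoppered volumetric flask, 62 mm diameter, 172 mm high; origin at the centre of its underside.
- beaker: Bystander on the left of the table: glass beaker, 68 mm diameter, 90 mm high; origin at the centre of its underside.
Things that resemble listed ones, but are neither listed nor needed, are in the scene too. Of the things that look like the chamber, the smallest one is meant.

How it is judged:
On the way, in this order (a step that is already met when the one before it is completed fails the run):
1. the clip's tab is held down so that the nose is clear of the chamber's height, with the chamber not yet beneath it (value of joint clip above 0.29 rad and x of chamber in the frame of stop below -0.024 m), for 0.1 s.
2. with the tab still held down, the chamber has been pushed home against the stop strip (value of joint clip above 0.29 rad and x of chamber in the frame of stop above -0.0205 m), for 0.1 s.
At the end, for the whole second after the job is handed in: The chamber lies flat on the stage, its rear edge within 3.5 mm of the stop strip, square to it within 0.1 rad, no more than 15 mm to either side of the clip's middle line, at rest, and the clip, let go, rests on top of it (clip between 0.19 and 0.275 rad) (x of chamber in the frame of stop between -0.0205 and -0.014 m and y of chamber in the frame of stop between -0.015 and 0.015 m and z of chamber in the frame of stop below 0.002 m and angle between the x axis of chamber and the x axis of stand, either way round below 0.1 rad and value of joint clip between 0.19 and 0.275 rad and linear speed of chamber below 0.01 m/s); the robot touches nothing.
It fails at once if the chamber is lifted off the stage or tipped (z of chamber in the frame of stand above 0.028 m or angle between chamber's own z axis and vertical above 0.2 rad).
It fails at once if a bystander is moved more than 20 mm or tipped over (distance of any of vial, dropper, dish, slidebox, flask_small, beaker from where it was at the start of the episode above 0.02 m or angle between any of vial, dropper, flask_small, beaker's own z axis and vertical above 0.5 rad).
It also fails if it takes over 61 s, if anything falls off the work surface, if the arm or the gripper's body presses on something with over 40 N, if the wrist force passes 120 N, or if a joint passes its speed limit or range.

## Working session

There is one attempt and no reset: what is moved stays moved. The work goes in short steps, Python scripts to look and compute and a tool call to move; the robot and the scene stay as the last step left them, time stands still between calls to the robot, and variables do not carry over. Pictures are saved under pics/ and viewed, about 8 in all and at most 12, crops included, and the job is handed in when it is done.

Besides the shell and the picture viewer there is one more tool, called after "Request:" in YAML: its name, and indented under it one key for each argument. drive_tool: Moves the arm, as the interface text tells. Its arguments: {"type":"object","properties":{"plan":{"type":"array","items":{"type":"array","items":{"type":"number"}}},"newtons":{"type":"number"}},"required":["plan"]}

```bash
ls; mkdir -p pics; cat > h.py <<'E'
from rig import *
import numpy as np, cv2
from scipy.spatial.transform import Rotation as R
def ray(cam,px,obs=None):
    c=get_calibration(cam)
    d=np.array([(px[0]-c["cx"])/c["fx"],(px[1]-c["cy"])/c["fy"],1.])
    if cam=="wrist":
        o=obs or get_obs(); T=np.array(c["tool_from_camera"]); Rt=R.from_quat(o["tool_rot"]).as_matrix()
        return np.array(o["position"])+Rt@T[:3,3], Rt@T[:3,:3]@d
    return np.array(c["origin"]), np.array(c["rotation"])@d
def onz(cam,px,z,obs=None):
    o,d=ray(cam,px,obs); return o+d*(z-o[2])/d[2]
def proj(cam,p):
    c=get_calibration(cam); v=np.array(c["rotation"]).T@(np.array(p)-np.array(c["origin"]))
    return np.array([c["fx"]*v[0]/v[2]+c["cx"],c["fy"]*v[1]/v[2]+c["cy"]])
E
python3 - <<'E'
from h import *
np.set_printoptions(precision=4,suppress=True)
o=get_obs();print(o)
for c in("side","top"):
    im=camera(c);cv2.imwrite(f"pics/{c}0.png",im);k=get_calibration(c);print(c,k)
    for t,z in(("stop",.022),("pivot",.032),("tab",.037),("nose",.0225),("chamber",.022),("stand",0),("vial",.022),("dropper",.022),("head",.12),("dish",0),("slidebox",0),("flask_small",0),("beaker",0)):
        for r in mark_of(c,t)[:3]: print(t,round(r["conf"],2),np.round(r["location"]),onz(c,r["location"],z)[:2])
print(get_calibration("wrist"),R.from_quat(o["tool_rot"]).as_matrix())
E
```

```text
pics
{'time': 0.0, 'q': array([ 1.1365,  0.5285,  1.4339,  0.    ,  1.1814, -0.1785]), 'joint_velocities': array([ 0.0008, -0.0003, -0.0002, -0.0013,  0.0007,  0.0007]), 'joint_torque': array([ -0.0005, -44.0057, -17.6589,   0.0631,   0.0583,  -0.0002]), 'position': array([0.1578, 0.6039, 0.1902]), 'tool_rot': array([ 0.7021, -0.0904,  0.09  , -0.7006]), 'ft_force': array([0.8358, 0.4453, 0.4497]), 'moment': array([0.0262, 0.0005, 0.0075]), 'grip_width': 0.0869402269986118}
side {'fx': 484.35199941634187, 'fy': 484.35199941634187, 'cx': 323.7350556697944, 'cy': 237.75943729188893, 'origin': array([ 0.4685, -0.4801,  0.7927]), 'rotation': array([ 0.9373, -0.0725,  0.0267, -0.3399])}Traceback (most recent call last):
  File "<stdin>", line 7, in <module>
  File "h.py", line 12, in onz
    o,d=ray(cam,px,obs); return o+d*(z-o[2])/d[2]
        ~~~^^^^^^^^^^^^
  File "h.py", line 10, in ray
    return np.array(c["origin"]), np.array(c["rotation"])@d
                                  ~~~~~~~~~~~~~~~~~~~~~~~^~
ValueError: matmul: Input operand 1 has a mismatch in its core dimension 0, with gufunc signature (n?,k),(k,m?)->(n?,m?) (size 3 is different from 4)
```

```bash
sed -i 's/np.array(c\["rotation"\])/R.from_quat(c["rotation"]).as_matrix()/' h.py
python3 - <<'E'
from h import *
np.set_printoptions(precision=4,suppress=True)
o=get_obs()
for c in("side","top"):
    im=camera(c);cv2.imwrite(f"pics/{c}0.png",im);k=get_calibration(c);print(c,k)
    for t,z in(("stop",.022),("pivot",.032),("tab",.037),("nose",.0225),("chamber",.022),("stand",0),("vial",.022),("dropper",.022),("head",.12),("dish",0),("slidebox",0),("flask_small",0),("beaker",0)):
        for r in mark_of(c,t)[:3]: print(t,round(r["conf"],2),np.round(r["location"]),onz(c,r["location"],z)[:2])
print(get_calibration("wrist"),R.from_quat(o["tool_rot"]).as_matrix())
E
```

```text
side {'fx': 484.35199941634187, 'fy': 484.35199941634187, 'cx': 323.7350556697944, 'cy': 237.75943729188893, 'origin': array([ 0.4685, -0.4801,  0.7927]), 'rotation': array([ 0.9373, -0.0725,  0.0267, -0.3399])}
stop 0.95 [343. 269.] [0.5927 0.0703]
stop 0.32 [349. 266.] [0.6063 0.0769]
pivot 0.91 [350. 267.] [0.6054 0.0656]
pivot 0.71 [242. 169.] [0.412  0.3822]
tab 0.69 [365. 263.] [0.6361 0.0686]
nose 0.64 [341. 272.] [0.5885 0.0647]
nose 0.5 [350. 265.] [0.609  0.0781]
chamber 0.83 [222. 245.] [0.3593 0.1696]
chamber 0.67 [223. 309.] [0.3588 0.0148]
chamber 0.66 [315. 272.] [0.537  0.0712]
stand 0.76 [331. 278.] [0.5694 0.0675]
vial 0.57 [352. 310.] [ 0.5934 -0.0236]
dropper 0.69 [291. 234.] [0.5025 0.1773]
head 0.77 [365. 146.] [0.6836 0.3167]
dish 0.78 [319. 392.] [ 0.5119 -0.1586]
dish 0.67 [245. 168.] [0.4166 0.4218]
slidebox 0.67 [387. 395.] [ 0.6238 -0.1818]
flask_small 0.73 [298. 201.] [0.5305 0.2911]
beaker 0.66 [243. 170.] [0.4109 0.414 ]
beaker 0.53 [298. 201.] [0.5298 0.2905]
top {'fx': 469.1500972383042, 'fy': 469.1500972383042, 'cx': 313.13997293760264, 'cy': 243.128
[... 555 characters left out ...]
31 [238. 249.] [0.5294 0.287 ]
head 0.71 [218. 178.] [0.688  0.3226]
head 0.55 [412. 254.] [ 0.4944 -0.1344]
head 0.2 [278. 257.] [0.4928 0.1793]
dish 0.79 [409. 255.] [ 0.5076 -0.1523]
slidebox 0.6 [416. 210.] [ 0.6259 -0.1769]
flask_small 0.87 [237. 250.] [0.5306 0.2937]
beaker 0.69 [186. 300.] [0.402  0.4242]
{'fx': 412.5064851035647, 'fy': 412.5064851035647, 'cx': 325.46958117732936, 'cy': 245.61631957648854, 'tool_from_camera': array([[-0.0016,  0.9547,  0.2974, -0.0813],
       [-0.0015, -0.2974,  0.9547, -0.1941],
       [ 1.    ,  0.0011,  0.0019, -0.0007],
       [ 0.    ,  0.    ,  0.    ,  1.    ]])} [[ 0.9675 -0.0008  0.253 ]
 [-0.253  -0.0017  0.9675]
 [-0.0003 -1.     -0.0019]]
```

View pics/top0.png

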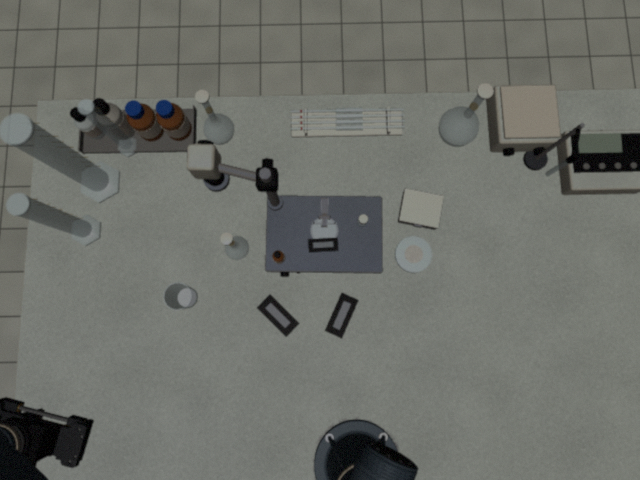

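View pics/side0.png

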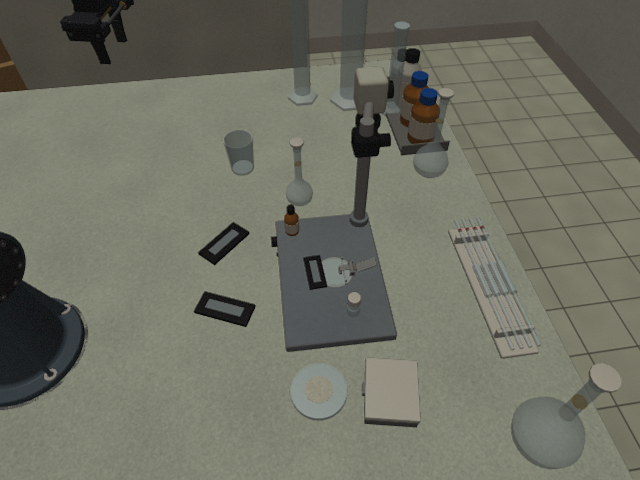

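Candidates for the chamber in the top picture are the two large plates on the table at (276,316) and (343,316), and the small plate on the stage at (323,243). The stage plate is the smallest and lies in front of the clip, so I choose that one. I'll confirm it with a wrist close-up.

```bash
cat >> h.py <<'E'
def shift(target,obs=None):
    o=obs or get_obs(); M=R.from_quat(o["tool_rot"]).as_matrix()
    return np.round(M.T@(np.array(target)-np.array(o["position"]))*1000,1)
E
python3 - <<'E'
from h import *
for p in((.35,.35,.30),(.57,.10,.30),(.57,.10,.2)): print(shift(p))
E
```

```text
[ 250.1 -108.9 -197.8]
[ 526.2 -108.9 -384. ]
[ 526.2   -8.9 -384. ]
```

Request:
drive_tool:
  plan:
    - [0, -50, 0, 0, 0, 0, 87]
    - [40, -90, -30, 0, 8, 0, 87]
    - [80, -109, -60, 0, 16, 0, 87]
    - [120, -109, -90, 0, 24, 0, 87]
    - [160, -109, -120, 0, 32, 0, 87]
    - [200, -109, -150, 0, 40, 0, 87]
    - [240, -109, -180, 0, 48, 0, 87]
    - [280, -109, -208, 0, 56, 0, 87]
    - [320, -109, -236, 0, 64, 0, 87]
    - [360, -109, -264, 0, 72, 0, 87]

```text
time: 2.5
position: [0.4327, 0.2658, 0.3005]
tool_rot: [-0.513, 0.487, -0.487, 0.513]
ft_force: [0.6, 0.4, 0.3]
grip_width: 0.0865
```

```bash
python3 - <<'E'
from h import *
o=get_obs();print(o["time"],o["position"],R.from_quat(o["tool_rot"]).as_matrix(),o["q"])
for p in((.57,.10,.30),(.57,.10,.2)): print(shift(p))
E
```

```text
2.5 [0.43267049 0.26579922 0.30050926] [[ 5.25853327e-02  7.68951820e-04  9.98616138e-01]
 [-9.98616346e-01  4.60768403e-04  5.25849888e-02]
 [-4.19695440e-04 -9.99999598e-01  7.92117517e-04]] [3.30384834e-01 2.46790371e-01 1.57273207e+00 1.92356538e-04
 1.32119337e+00 2.77727964e-01]
[172.8   0.5 128.4]
[172.8 100.5 128.3]
```

Request:
drive_tool:
  plan:
    - [40, 0, 30, 0, 3, 0, 87]
    - [80, 0, 60, 0, 3, 0, 87]
    - [120, 0, 90, 0, 3, 0, 87]
    - [155, 10, 115, 0, 3, 0, 87]
    - [173, 50, 128, 0, 3, 0, 87]
    - [173, 85, 128, 0, 3, 0, 87]
    - [173, 100, 128, 0, 3, 0, 87]
    - [173, 100, 128, 0, 3, 0, 87]
    - [173, 100, 128, 0, 3, 0, 87]

```text
time: 3.4
position: [0.57, 0.1023, 0.2005]
tool_rot: [-0.501, 0.498, -0.499, 0.502]
ft_force: [0.9, 0.1, 0.3]
grip_width: 0.0871
```

```bash
python3 - <<'E'
from h import *
np.set_printoptions(precision=4,suppress=True)
o=get_obs();print(o["position"],R.from_quat(o["tool_rot"]).as_matrix()[:,2])
im=camera("wrist");cv2.imwrite("pics/w0.png",im)
for t,z in(("stop",.022),("pivot",.032),("tab",.037),("nose",.0225),("chamber",.022),("stand",0),("vial",.022)):
    for r in mark_of("wrist",t)[:3]: print(t,round(r["conf"],2),np.round(r["location"],1),onz("wrist",r["location"],z,o)[:2])
E
```

```text
[0.57   0.1023 0.2005] [1.     0.006  0.0005]
stop 0.81 [348.9 246.7] [0.5934 0.0672]
pivot 0.72 [365.3 248. ] [0.6079 0.0691]
tab 0.84 [396.4 253.5] [0.636  0.0656]
nose 0.6 [340.  249.9] [0.585  0.0641]
nose 0.21 [249.  119.2] [0.5044 0.1819]
chamber 0.81 [289.7 243.5] [0.5374 0.0699]
chamber 0.71 [ 96.7 109.8] [0.3741 0.1886]
chamber 0.67 [121.6 274.6] [0.3745 0.0373]
stand 0.82 [323.8 238.2] [0.5696 0.069 ]
stand 0.29 [366.5 250.2] [0.6126 0.0567]
vial 0.97 [344.9 341.4] [ 0.5918 -0.0339]
```

View pics/w0.png

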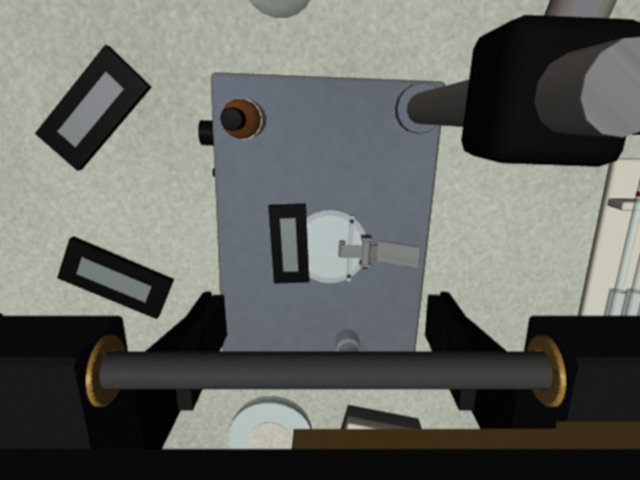

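The picture confirms the small plate with the glass window at (290,244), in front of the clip nose at (342,250). The tab is at about (396,254) and the stop strip at about x=350. Next is a close crop for corner measurement.

```bash
python3 - <<'E'
import cv2
im=cv2.imread("pics/w0.png")[190:300,255:430]
im=cv2.convertScaleAbs(im,alpha=1.5,beta=10)
im=cv2.resize(im,None,fx=4.5,fy=4.5,interpolation=cv2.INTER_CUBIC)
cv2.imwrite("pics/w0c.png",im);print(im.shape)
E
```

```text
(495, 788, 3)
```

View pics/w0c.png

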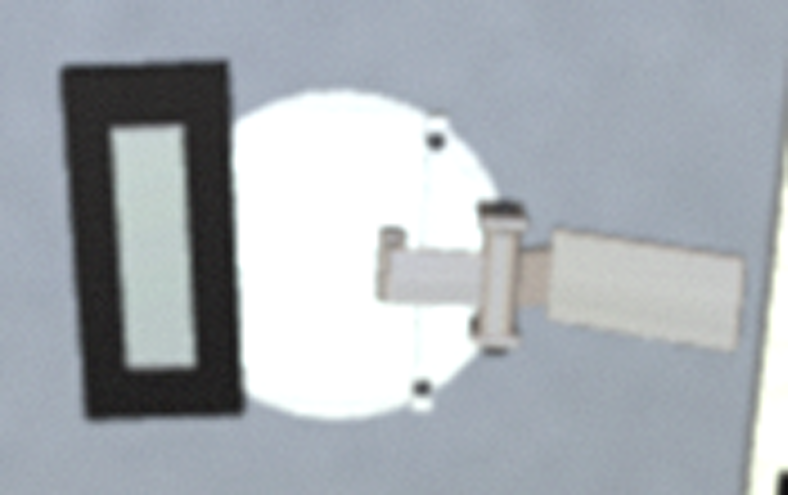

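The crop shows the chamber corners at (62,67), (228,62), (244,411) and (87,418). The strip screws are at (435,140) and (422,388), the ears at (502,212) and (490,346), and the tab between (552,230) and (740,350).

```bash
python3 - <<'E'
from h import *
np.set_printoptions(precision=4,suppress=True)
o=get_obs()
f=lambda u,v,z: onz("wrist",(255+u/4.5,190+v/4.5),z,o)[:2]
C=[f(*p,.028) for p in((62,67),(228,62),(244,411),(87,418))]
c=np.mean(C,0);print("chamber",c,C)
e=(C[0]+C[1]-C[2]-C[3])/2;print("len",np.linalg.norm(e),"yaw",np.arctan2(-e[0],e[1]),"w",np.linalg.norm(C[1]+C[2]-C[0]-C[3])/2)
a,b=f(435,140,.026),f(422,388,.026);e=a-b;print("screws",a,b,"yaw",np.arctan2(-e[0],e[1]),np.linalg.norm(e))
a2,b2=f(502,212,.036),f(490,346,.036);print("pivot",(a2+b2)/2,"yaw",np.arctan2(-(a2-b2)[0],(a2-b2)[1]))
t=[f(552,230,.029),f(549,320,.029),f(742,255,.045),f(735,350,.045)];print("tab",t,(t[0]+t[1])/2,(t[2]+t[3])/2)
g=lambda u,v,z: onz("wrist",(u,v),z,o)[:2]
p,q=g(213,73,.022),g(443,83,.022);d=q-p;print("stand left edge yaw",np.arctan2(d[1],d[0]),p,q)
p,q=g(213,90,.022),g(221,340,.022);d=p-q;print("front edge yaw",np.arctan2(-d[0],d[1]),p,q)
E
```

```text
chamber [0.5378 0.0709] [array([0.5197, 0.1081]), array([0.553 , 0.1094]), array([0.556 , 0.0341]), array([0.5225, 0.0322])]
len 0.0756349949344225 yaw 0.03807494793237036 w 0.033407597618845
screws [0.5951 0.0931] [0.5938 0.0388] yaw -0.024343326286261006 0.05432377456070464
pivot [0.6076 0.0664] yaw -0.04872797910077054
tab [array([0.6195, 0.075 ]), array([0.6198, 0.0554]), array([0.6551, 0.0748]), array([0.6552, 0.0548])] [0.6196 0.0652] [0.6552 0.0648]
stand left edge yaw -0.03234513127728634 [0.4759 0.2187] [0.6693 0.2125]
front edge yaw -0.038559525157086265 [0.4749 0.2054] [ 0.4657 -0.0333]
```

```bash
cat >> h.py <<'E'
S=np.array([.592,.0665]); YAW=-.033
def W(x,y,z): # stop-frame mm, z above stage mm
    c,s=np.cos(YAW),np.sin(YAW); return np.array([S[0]+(c*x-s*y)/1000,S[1]+(s*x+c*y)/1000,.022+z/1000])
def rel(p):
    c,s=np.cos(YAW),np.sin(YAW); d=(np.array(p[:2])-S)*1000; return np.array([c*d[0]+s*d[1],-s*d[0]+c*d[1]])
def tyaw(o=None):
    z=R.from_quat((o or get_obs())["tool_rot"]).as_matrix()[:,2]; return np.arctan2(z[1],z[0])
E
python3 - <<'E'
from h import *
print(tyaw())
for p in((-96,2,80),(-96,2,3),(-70,2,3)): print(W(*p),shift(W(*p)))
E
```

```text
0.006263185477439894
[0.49611826 0.07166634 0.102     ] [ 30.3  98.8 -74. ]
[0.49611826 0.07166634 0.025     ] [ 30.3 175.8 -74.2]
[0.5221041  0.07080849 0.025     ] [ 31.3 175.8 -48.2]
```

Request:
drive_tool:
  plan:
    - [10, 30, -35, 0, 2.2, 0, 0]
    - [30, 60, -74, 0, 2.2, 0, 0]
    - [30, 100, -74, 0, 2.2, 0, 0]
    - [30, 100, -74, 0, 2.2, 0, 0]
    - [30, 100, -74, 0, 2.2, 0, 0]
    - [30, 140, -74, 0, 2.2, 0, 0]
    - [30, 165, -74, 0, 2.2, 0, 0]
    - [30, 175, -74, 0, 2.2, 0, 0]
    - [30, 175, -74, 0, 2.2, 0, 0]

```text
time: 4.7
position: [0.4973, 0.072, 0.0255]
tool_rot: [0.492, -0.508, 0.508, -0.492]
ft_force: [-1.2, -0.7, 0.3]
grip_width: 0.0228
```

```bash
python3 - <<'E'
from h import *
o=get_obs();print(tyaw(o),o["ft_force"],rel(o["position"]))
for x in(-94,-85,-70): print(shift(W(x,2,3),o))
E
```

```text
-0.03198895657037427 [-1.24335127 -0.74571249  0.28994659] [-94.87815995   2.3237714 ]
[0.3 0.5 0.9]
[0.3 0.5 9.9]
[ 0.3  0.6 24.9]
```

Request:
drive_tool:
  plan:
    - [0, 0, 0, 0, 0, 0, 0]
    - [0, 0, 0, 0, 0, 0, 0]
    - [0, 0, 0, 0, 0, 0, 0]
    - [0, 0, 5, 0, 0, 0, 0]
    - [0, 0, 9, 0, 0, 0, 0]
    - [0, 0, 13, 0, 0, 0, 0]
    - [0, 0, 17, 0, 0, 0, 0]
    - [0, 0, 20, 0, 0, 0, 0]
    - [0, 0, 20, 0, 0, 0, 0]

```text
time: 5.6
position: [0.5164, 0.0711, 0.0251]
tool_rot: [0.492, -0.508, 0.508, -0.492]
ft_force: [-0.1, 0.7, 0.4]
grip_width: 0.0002
```

```bash
python3 - <<'E'
from h import *
np.set_printoptions(precision=4,suppress=True)
o=get_obs();print(o["ft_force"],rel(o["position"]),o["time"])
im=camera("wrist");cv2.imwrite("pics/w1.png",im)
for r in mark_of("wrist","chamber")[:3]: print(r["conf"],r["location"],rel(onz("wrist",r["location"],.022,o)))
camera("top")
for r in mark_of("top","chamber")[:3]: print(r["conf"],r["location"],rel(onz("top",r["location"],.022,o)))
E
```

```text
[-0.0845  0.7446  0.3628] [-75.6739   2.0646] 5.6
0.85 [64.1, 344.5] [-215.9393  -33.9289]
0.65 [363.3, 285.5] [-55.3896   0.6909]
```

View pics/w1.png

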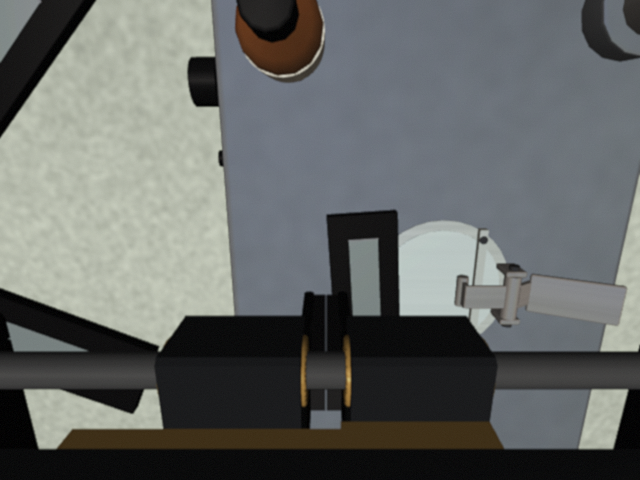

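The wrist view shows the finger tips about 8 mm short of the chamber, whose left end is at (327–398, 212). So the tips are thinner than the 15 mm finger backs, and the chamber hasn't moved yet. I'll keep pushing.

Request:
drive_tool:
  plan:
    - [0, 0, 3, 0, 0, 0, 0]
    - [0, 0, 6, 0, 0, 0, 0]
    - [0, 0, 9, 0, 0, 0, 0]
    - [0, 0, 12, 0, 0, 0, 0]
    - [0, 0, 12, 0, 0, 0, 0]

```text
time: 6.3
position: [0.5286, 0.0707, 0.0252]
tool_rot: [0.492, -0.508, 0.508, -0.492]
ft_force: [0.1, -0.0, -0.7]
grip_width: 0.0008
```

```bash
python3 - <<'E'
from h import *
np.set_printoptions(precision=4,suppress=True)
o=get_obs();print(o["ft_force"],rel(o["position"]),o["time"])
im=camera("wrist");cv2.imwrite("pics/w2.png",im)
for r in mark_of("wrist","chamber")[:3]: print(r["conf"],r["location"],rel(onz("wrist",r["location"],.022,o)))
im=im[190:340,280:500];cv2.imwrite("pics/w2c.png",cv2.resize(cv2.convertScaleAbs(im,alpha=1.5,beta=10),None,fx=3.5,fy=3.5,interpolation=cv2.INTER_CUBIC))
E
```

```text
[ 0.1395 -0.0272 -0.7004] [-63.5479   2.0774] 6.3
0.92 [340.3, 283.7] [-55.1356   1.6338]
0.83 [43.5, 344.7] [-215.0009  -34.0964]
```

View pics/w2c.png

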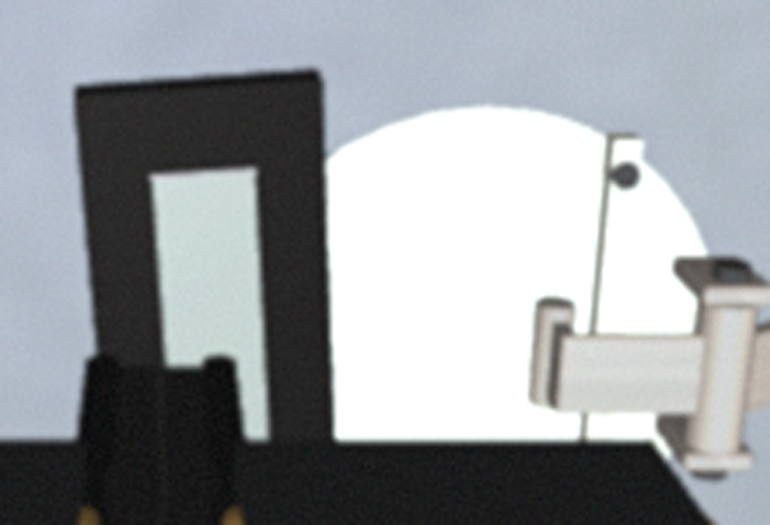

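The crop shows the chamber unmoved. Its front edge is about 7.6 mm behind the tool centre, so the tips must be passing over it with almost no force. The true tip height needs probing, so I'll retreat and feel for the stage.

Request:
drive_tool:
  plan:
    - [0, 0, -12, 0, 0, 0, 0]
    - [0, 0, -24, 0, 0, 0, 0]
    - [0, 0, -24, 0, 0, 0, 0]
    - [0, 1, -24, 0, 0, 0, 0]
    - [0, 1, -24, 0, 0, 0, 0]

```text
time: 6.9
position: [0.5041, 0.0715, 0.0242]
tool_rot: [0.492, -0.508, 0.508, -0.492]
ft_force: [0.1, 0.0, 0.8]
grip_width: 0.0007
```

Request:
drive_tool:
  plan:
    - [0, 1, 0, 0, 0, 0, 0]
    - [0, 1, 0, 0, 0, 0, 0]

```text
time: 7.1
position: [0.5041, 0.0715, 0.0231]
tool_rot: [0.492, -0.508, 0.508, -0.492]
ft_force: [-0.1, 0.2, 0.5]
grip_width: 0.0007
```

Request:
drive_tool:
  plan:
    - [0, 1, 0, 0, 0, 0, 0]
    - [0, 1, 0, 0, 0, 0, 0]

```text
time: 7.3
position: [0.5038, 0.0715, 0.022]
tool_rot: [-0.492, 0.508, -0.508, 0.492]
ft_force: [-0.0, -0.8, -0.1]
grip_width: 0.0005
```

Request:
drive_tool:
  plan:
    - [0, 1, 0, 0, 0, 0, 0]
    - [0, 1, 0, 0, 0, 0, 0]

```text
time: 7.5
position: [0.5036, 0.0715, 0.021]
tool_rot: [-0.492, 0.508, -0.508, 0.492]
ft_force: [-0.4, 0.3, 0.6]
grip_width: 0.0004
```

Request:
drive_tool:
  plan:
    - [0, 1, 0, 0, 0, 0, 0]
    - [0, 1, 0, 0, 0, 0, 0]

```text
time: 7.7
position: [0.5036, 0.0715, 0.02]
tool_rot: [-0.492, 0.508, -0.508, 0.492]
ft_force: [-0.1, -0.4, 1.6]
grip_width: 0.0003
```

```bash
python3 - <<'E'
from h import *
o=get_obs();print(o["position"],o["ft_force"],rel(o["position"]))
im=camera("side")[240:310,270:390];cv2.imwrite("pics/s1.png",cv2.resize(cv2.convertScaleAbs(im,alpha=1.5,beta=10),None,fx=6,fy=6,interpolation=cv2.INTER_CUBIC))
print(proj("side",o["position"]))
for x in(-54,-17): print(proj("side",W(x,0,0)))
E
```

```text
[0.50359833 0.07154314 0.02001766] [-0.1447032  -0.41152406  1.59429951] [-88.51993042   2.12367167]
[297.66002513 275.07725111]
[315.33646597 273.62218657]
[334.11349778 271.76074067]
```

View pics/s1.png

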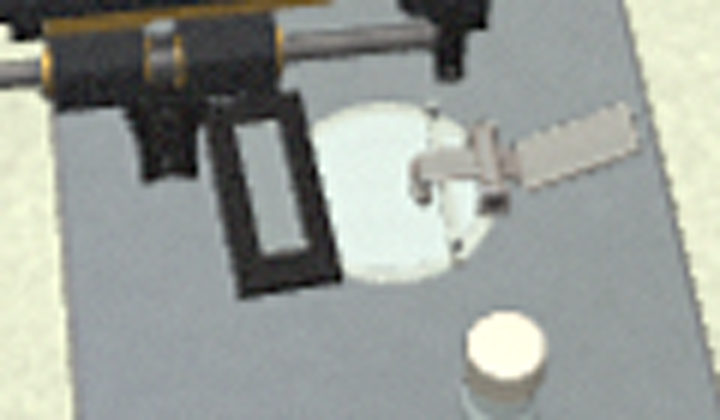

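The side crop puts the finger tips at crop (168,180), about pixel (298,270). The TCP projects to (298,275), so the tips look higher than reported. I'll keep feeling downward.

Request:
drive_tool:
  plan:
    - [0, 1, 0, 0, 0, 0, 0]
    - [0, 1, 0, 0, 0, 0, 0]

```text
time: 7.95
position: [0.5036, 0.0715, 0.0191]
tool_rot: [-0.492, 0.508, -0.508, 0.492]
ft_force: [0.4, -0.3, -0.4]
grip_width: 0.0005
```

Request:
drive_tool:
  plan:
    - [0, 1, 0, 0, 0, 0, 0]
    - [0, 1, 0, 0, 0, 0, 0]

```text
time: 8.15
position: [0.5036, 0.0715, 0.018]
tool_rot: [-0.492, 0.508, -0.508, 0.492]
ft_force: [0.5, -0.9, -0.7]
grip_width: 0.0005
```

```bash
python3 - <<'E'
from h import *
o=get_obs();print(o["position"],o["ft_force"],rel(o["position"]))
for y in(.062,.0715,.081):
  for z in (.02,.03,.04): print(y,z,proj("side",[.5036,y,z]))
print(proj("side",W(-72,-36,6)),proj("side",W(-35,36,6)), "vs px of chamber near-left corner (310,289), far-right (319.5,255)")
E
```

```text
[0.50363887 0.07152943 0.0180429 ] [ 0.48888026 -0.85758841 -0.70354583] [-88.47896703   2.11130836]
0.062 0.02 [298.2515748  279.05205071]
0.062 0.03 [298.0456915  276.06109779]
0.062 0.04 [297.83639002 273.02048763]
0.0715 0.02 [297.66389188 275.1002392 ]
0.0715 0.03 [297.45452156 272.09614053]
0.0715 0.04 [297.24169765 269.04248883]
0.081 0.02 [297.08363797 271.19838327]
0.081 0.03 [296.87088546 268.1817124 ]
0.081 0.04 [296.65464612 265.1156008 ]
[307.94476044 288.09258378] [322.7782878  256.31538307] vs px of chamber near-left corner (310,289), far-right (319.5,255)
```

Request:
drive_tool:
  plan:
    - [0, 1.5, 0, 0, 0, 0, 0]
    - [0, 3, 0, 0, 0, 0, 0]
    - [0, 3, 0, 0, 0, 0, 0]

```text
time: 8.45
position: [0.5036, 0.0715, 0.0149]
tool_rot: [-0.492, 0.508, -0.508, 0.492]
ft_force: [-0.2, -0.3, 0.4]
grip_width: 0.0003
```

```bash
python3 - <<'E'
from h import *
o=get_obs();print(o["position"],o["ft_force"],o["q"],rel(o["position"]))
im=camera("wrist");cv2.imwrite("pics/w3.png",im)
s=camera("side")[220:310,250:390]
s=cv2.resize(cv2.convertScaleAbs(s,alpha=1.8,beta=30),None,fx=5,fy=5,interpolation=cv2.INTER_CUBIC)
w=cv2.resize(cv2.convertScaleAbs(im[200:480,180:480],alpha=1.8,beta=30)[:150],None,fx=2.3,fy=1,interpolation=cv2.INTER_CUBIC)
cv2.imwrite("pics/s2.png",cv2.vconcat([s,cv2.resize(w,(700,150))]))
E
```

```text
[0.50355258 0.07153482 0.01490809] [-0.22666251 -0.28077662  0.43616437] [-7.88911837e-02  6.64384390e-01  1.85920307e+00 -1.53950282e-05
  6.18470007e-01 -4.64344274e-02] [-88.56538822   2.11384738]
```

View pics/s2.png

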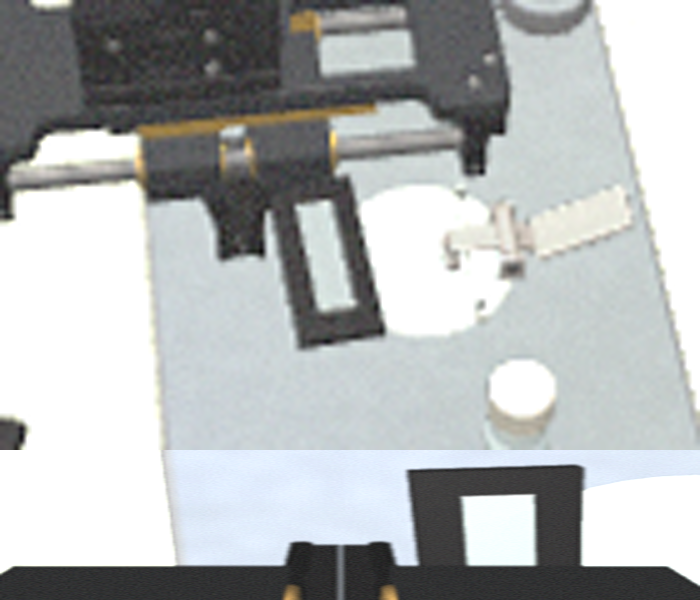

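The side crop shows the tips still clearly above the stage at (298,271), although the reported z is 15 mm and there is no force. The real fingertips therefore seem to end well short of the stated TCP. I'll feel for the stage and use the contact as the datum.

Request:
drive_tool:
  plan:
    - [0, 1.5, 0, 0, 0, 0, 0]
    - [0, 3, 0, 0, 0, 0, 0]
    - [0, 3, 0, 0, 0, 0, 0]

```text
time: 8.85
position: [0.5036, 0.0715, 0.0119]
tool_rot: [-0.492, 0.508, -0.508, 0.492]
ft_force: [0.7, 0.5, -0.4]
grip_width: 0.0006
```

Request:
drive_tool:
  plan:
    - [0, 1.5, 0, 0, 0, 0, 0]
    - [0, 3, 0, 0, 0, 0, 0]
    - [0, 3, 0, 0, 0, 0, 0]

```text
time: 9.15
position: [0.5035, 0.0715, 0.0089]
tool_rot: [-0.492, 0.508, -0.508, 0.492]
ft_force: [-0.1, -0.1, -0.3]
grip_width: 0.0004
```

Request:
drive_tool:
  plan:
    - [0, 1.5, 0, 0, 0, 0, 0]
    - [0, 3, 0, 0, 0, 0, 0]
    - [0, 3, 0, 0, 0, 0, 0]

```text
time: 9.45
position: [0.5036, 0.0715, 0.006]
tool_rot: [-0.492, 0.508, -0.508, 0.492]
ft_force: [0.7, -0.9, 0.1]
grip_width: 0.0005
```

Request:
drive_tool:
  plan:
    - [0, 1, 0, 0, 0, 0, 0]
    - [0, 2, 0, 0, 0, 0, 0]
    - [0, 2, 0, 0, 0, 0, 0]

```text
time: 9.75
position: [0.5036, 0.0715, 0.004]
tool_rot: [-0.492, 0.508, -0.508, 0.492]
ft_force: [0.6, -1.4, 0.2]
grip_width: 0.0003
```

Request:
drive_tool:
  plan:
    - [0, 1, 0, 0, 0, 0, 0]
    - [0, 2, 0, 0, 0, 0, 0]
    - [0, 2, 0, 0, 0, 0, 0]

```text
time: 10.05
position: [0.5036, 0.0715, 0.002]
tool_rot: [-0.492, 0.508, -0.508, 0.492]
ft_force: [-0.4, -0.4, -0.3]
grip_width: 0.0006
```

Request:
drive_tool:
  plan:
    - [0, 1, 0, 0, 0, 0, 0]
    - [0, 1, 0, 0, 0, 0, 0]

```text
time: 10.25
position: [0.5037, 0.0715, 0.0011]
tool_rot: [-0.492, 0.508, -0.508, 0.492]
ft_force: [-0.4, 0.1, 0.2]
grip_width: 0.0004
```

```bash
python3 - <<'E'
from h import *
o=get_obs();print(o["position"],o["time"])
g=cv2.cvtColor(camera("side"),cv2.COLOR_BGR2GRAY);print(g[262:284,290:308:2])
E
```

```text
[0.50366659 0.07153459 0.00106105] 10.25
[[ 21  20  26  19  18  19  22  24  23]
 [ 20  22  24  20  19  17  18  12  26]
 [ 39  17  14  19  21  16  11  36  27]
 [ 99  27  14  17  18  22  16  50  26]
 [104  26   9  17  19  21  16  71  31]
 [103  49  17  25  18  15  12 101  24]
 [103  68  15  14  18  17  11 102  28]
 [ 99  99  13  23  21  18   9 106  29]
 [101 104  11  20  24  21   3 107  36]
 [100 106  26  21  13  20   8 107  43]
 [103 103  26  14  21  22   6 102  52]
 [101 105  26  21  35  11   3 100  62]
 [103 102  27   8  35  14   3  99  68]
 [102 105  37  48  53  69  45  99  71]
 [101 101  75  89  95 100  97 103  83]
 [100  98  96 101 102 103 101  99 100]
 [100 100 103 100 102 100 100  99 104]
 [ 98 100  99 102 100 100  99 100 104]
 [101 101 101 102  98 101  98 100 102]
 [101 101 101 101  99 100  99  98 101]
 [ 99 100 102  99  99 103 100 100 100]
 [ 99 103  99  99 100 100  99 100 101]]
```

Request:
drive_tool:
  plan:
    - [0, 1, 0, 0, 0, 0, 0]
    - [0, 2, 0, 0, 0, 0, 0]
    - [0, 2, 0, 0, 0, 0, 0]

```text
time: 10.6
position: [0.5036, 0.0715, -0.001]
tool_rot: [-0.492, 0.508, -0.508, 0.492]
ft_force: [1.1, 0.3, -0.5]
grip_width: 0.0006
```

Request:
drive_tool:
  plan:
    - [0, 1, 0, 0, 0, 0, 0]
    - [0, 2, 0, 0, 0, 0, 0]
    - [0, 2, 0, 0, 0, 0, 0]

```text
time: 10.9
position: [0.5036, 0.0716, -0.003]
tool_rot: [-0.492, 0.508, -0.508, 0.492]
ft_force: [-0.4, 0.4, 0.4]
grip_width: -0.0
```

Request:
drive_tool:
  plan:
    - [0, 1, 0, 0, 0, 0, 0]
    - [0, 2, 0, 0, 0, 0, 0]
    - [0, 2, 0, 0, 0, 0, 0]

```text
time: 11.2
position: [0.5036, 0.0715, -0.005]
tool_rot: [-0.492, 0.508, -0.508, 0.492]
ft_force: [0.4, 0.2, -0.4]
grip_width: 0.0002
```

Request:
drive_tool:
  plan:
    - [0, 1, 0, 0, 0, 0, 0]
    - [0, 2, 0, 0, 0, 0, 0]
    - [0, 2, 0, 0, 0, 0, 0]

```text
time: 11.5
position: [0.5036, 0.0715, -0.007]
tool_rot: [-0.492, 0.508, -0.508, 0.492]
ft_force: [1.1, 0.3, 0.5]
grip_width: 0.0008
```

Request:
drive_tool:
  plan:
    - [0, 1, 0, 0, 0, 0, 0]
    - [0, 1, 0, 0, 0, 0, 0]

```text
time: 11.7
position: [0.5036, 0.0715, -0.0079]
tool_rot: [-0.492, 0.508, -0.508, 0.492]
ft_force: [-1.1, -0.4, 0.2]
grip_width: 0.0005
```

Request:
drive_tool:
  plan:
    - [0, 1, 0, 0, 0, 0, 0]
    - [0, 1, 0, 0, 0, 0, 0]

```text
time: 11.9
position: [0.5037, 0.0715, -0.0089]
tool_rot: [-0.492, 0.508, -0.508, 0.492]
ft_force: [-0.9, 0.2, 0.5]
grip_width: 0.0007
```

```bash
python3 - <<'E'
from h import *
o=get_obs();print(o["position"],o["time"],o["ft_force"])
g=cv2.cvtColor(camera("side"),cv2.COLOR_BGR2GRAY);print(g[270:284,288:308:2])
E
```

```text
[ 0.50372223  0.07150838 -0.00891238] 11.9 [-0.94795049  0.23028273  0.54710765]
[[102 102  67  13  20  14  14  13 100  30]
 [101 100  99  11  20  19  22  13 101  44]
 [100 100 105  28  16  11  22   4 100  51]
 [ 99  99 104  30  15  34  15  11  99  60]
 [101 103 103  26  23  27  22  12  98  69]
 [101 100 103  37  16  19  17   8  96  69]
 [103 100 100  41  15  33  20  12  97  81]
 [ 98 100 100  50  13  34  13   8  95  99]
 [101  99 101  51  44  70  69  46  96 104]
 [100 100 100  79  89  98  97  93 100 104]
 [102 100 101  98 103 100  99  99  99 103]
 [100 101 100 102 100  99 102 100  99 101]
 [100  99 101 100 100 101 100  99  99 100]
 [ 98 100 101 100  99 100  99 100 100 101]]
```

Request:
drive_tool:
  plan:
    - [0, 1, 0, 0, 0, 0, 0]
    - [0, 1, 0, 0, 0, 0, 0]

```text
time: 12.15
position: [0.5037, 0.0716, -0.009]
tool_rot: [0.492, -0.508, 0.508, -0.492]
ft_force: [-0.1, -0.1, 7.4]
grip_width: 0.0003
```

Request:
drive_tool:
  plan:
    - [0, 1, 0, 0, 0, 0, 0]
    - [0, 1, 0, 0, 0, 0, 0]

```text
time: 12.35
position: [0.5038, 0.0715, -0.009]
tool_rot: [0.492, -0.508, 0.508, -0.492]
ft_force: [-2.7, -0.3, 15.5]
grip_width: 0.0006
```

Request:
drive_tool:
  plan:
    - [0, 1, 0, 0, 0, 0, 0]
    - [0, 1, 0, 0, 0, 0, 0]

```text
time: 12.55
position: [0.5038, 0.0715, -0.0091]
tool_rot: [0.492, -0.508, 0.508, -0.492]
ft_force: [-3.9, -0.2, 24.1]
grip_width: 0.0006
```

Contact with the stage comes at a reported z of -9 mm (24 N at 3 mm of over-travel, so about 8 N/mm). The fingertips therefore end 31 mm above the stated TCP, and I use this contact as the datum. Now raise to about 2.5 mm above the stage and push.

Request:
drive_tool:
  plan:
    - [0, -5.5, 0, 0, 0, 0, 0]
    - [0, -5.5, 0, 0, 0, 0, 0]
    - [0, -5.5, 4, 0, 0, 0, 0]
    - [0, -5.5, 8, 0, 0, 0, 0]
    - [0, -5.5, 12, 0, 0, 0, 0]
    - [0, -5.5, 16, 0, 0, 0, 0]
    - [0, -5.5, 19, 0, 0, 0, 0]
    - [0, -5.5, 22, 0, 0, 0, 0]
    - [0, -5.5, 22, 0, 0, 0, 0]

```text
time: 13.45
position: [0.5264, 0.0707, -0.0064]
tool_rot: [0.492, -0.508, 0.508, -0.492]
ft_force: [0.6, -1.1, -0.5]
grip_width: 0.001
```

```bash
python3 - <<'E'
from h import *
np.set_printoptions(precision=4,suppress=True)
o=get_obs();print(o["ft_force"],o["position"],rel(o["position"]),o["time"])
im=camera("wrist");cv2.imwrite("pics/w4.png",im)
for r in mark_of("wrist","chamber")[:2]: print(r["conf"],r["location"],rel(onz("wrist",r["location"],.022,o)))
camera("side")
for r in mark_of("side","chamber")[:3]: print(r["conf"],r["location"],rel(onz("side",r["location"],.022,o)))
E
```

```text
[ 0.6172 -1.0917 -0.4659] [ 0.5264  0.0707 -0.0064] [-65.658    2.0716] 13.45
0.94 [385.8, 313.6] [-38.2049   0.4622]
0.97 [221.2, 244.5] [-237.3959   96.1066]
0.83 [223.3, 308.8] [-231.5213  -58.6836]
0.58 [322.6, 272.2] [-39.5116   1.676 ]
```

Request:
drive_tool:
  plan:
    - [0, 0, -3, 0, 0, 0, 0]
    - [0, -20, -3, 0, 0, 0, 0]
    - [0, -45, 0, 0, 0, 0, 84]
    - [0, -45, 24, 0, 0, 0, 84]
    - [2, -45, 47, 0, 0, 0, 84]
    - [2, -45, 47, 0, 0, 0, 84]
    - [2, -45, 47, 0, 0, 0, 84]
    - [2, -45, 47, 0, 0, 0, 84]
    - [2, -45, 47, 0, 0, 0, 84]
    - [2, -45, 47, 0, 0, 0, 84]

```text
time: 14.65
position: [0.5715, 0.0675, 0.0385]
tool_rot: [-0.492, 0.508, -0.508, 0.492]
ft_force: [0.1, -0.5, 0.1]
grip_width: 0.0563
```

```bash
python3 - <<'E'
from h import *
np.set_printoptions(precision=4,suppress=True)
o=get_obs();print(tyaw(o),o["position"],rel(o["position"]),o["time"],o["grip_width"])
im=camera("wrist")
for t,z in(("chamber",.022),("tab",.037),("stop",.022),("nose",.0225)):
  for r in mark_of("wrist",t)[:2]: print(t,r["conf"],r["location"],rel(onz("wrist",r["location"],z,o)))
print(shift(W(-18,0,0),o))
cv2.imwrite("pics/w5.png",cv2.convertScaleAbs(im[150:480],alpha=1.6,beta=25))
s=camera("side")[200:320,230:400]
cv2.imwrite("pics/s5.png",cv2.resize(cv2.convertScaleAbs(s,alpha=1.7,beta=25),None,fx=4.5,fy=4.5,interpolation=cv2.INTER_CUBIC))
E
```

```text
-0.03223399668184803 [0.5715 0.0675 0.0385] [-20.528    0.3156] 14.65 0.05634752466467914
chamber 0.7 [290.5, 274.3] [-38.8698  -0.1276]
tab 0.88 [452.9, 284.9] [45.3665  0.1055]
stop 0.93 [362.0, 274.1] [0.1645 0.0914]
nose 0.77 [347.9, 278.4] [-7.5147 -2.2482]
[ 0.3 16.4  2.6]
```

View pics/s5.png

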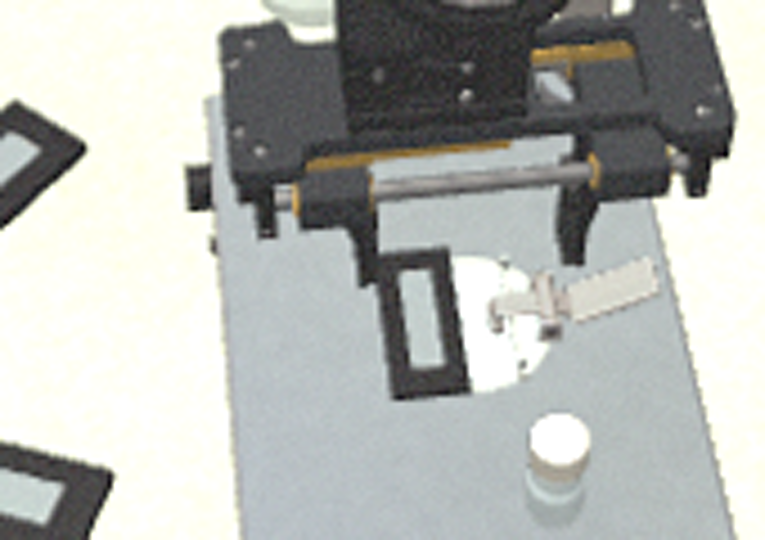

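The side view shows the front finger tip at (370,283), just in front of the chamber. The rear finger at (572,262) is over the front part of the tab, and nothing else is near. The fingers still have to finish opening, then I descend onto the tab.

Request:
drive_tool:
  plan:
    - [0, 0, 2.5, 0, 0, 0, 84]
    - [0, 0, 2.5, 0, 0, 0, 84]
    - [0, 0, 2.5, 0, 0, 0, 84]
    - [0, 0, 2.5, 0, 0, 0, 84]
    - [0, 0, 2.5, 0, 0, 0, 84]
    - [0, 15, 2.5, 0, 0, 0, 84]
    - [0, 28, 2.5, 0, 0, 0, 84]
    - [0, 34, 2.5, 0, 0, 0, 84]
    - [0, 37, 2.5, 0, 0, 0, 84]
    - [0, 37, 2.5, 0, 0, 0, 84]

```text
time: 15.95
position: [0.5747, 0.0672, 0.0012]
tool_rot: [-0.492, 0.508, -0.508, 0.492]
ft_force: [-1.1, -0.3, -0.1]
grip_width: 0.0841
```

Request:
drive_tool:
  plan:
    - [0, 2, 0, 0, 0, 0, 84]
    - [0, 4, 0, 0, 0, 0, 84]
    - [0, 4, 0, 0, 0, 0, 84]

```text
time: 16.25
position: [0.5752, 0.0672, -0.0019]
tool_rot: [0.492, -0.508, 0.508, -0.492]
ft_force: [-2.3, 0.4, 4.7]
grip_width: 0.0841
```

Request:
drive_tool:
  plan:
    - [0, 1, 0, 0, 0, 0, 84]
    - [0, 2, 0, 0, 0, 0, 84]
    - [0, 2, 0, 0, 0, 0, 84]

```text
time: 16.55
position: [0.5748, 0.0672, -0.0038]
tool_rot: [-0.492, 0.508, -0.508, 0.492]
ft_force: [-2.9, 0.4, 7.4]
grip_width: 0.0838
```

```bash
python3 - <<'E'
from h import *
np.set_printoptions(precision=4,suppress=True)
o=get_obs();print(o["position"],rel(o["position"]),o["ft_force"],o["moment"],o["time"],o["grip_width"])
camera("wrist")
for t,z in(("chamber",.022),("tab",.03),("nose",.0325)):
  for r in mark_of("wrist",t)[:2]: print(t,r["conf"],r["location"],rel(onz("wrist",r["location"],z,o)))
camera("side")
for t,z in(("chamber",.022),("tab",.03),("nose",.0325)):
  for r in mark_of("side",t)[:2]: print(t,r["conf"],r["location"],rel(onz("side",r["location"],z,o)))
E
```

```text
[ 0.5748  0.0672 -0.0038] [-17.1676   0.1817] [-2.898   0.352   7.3567] [-0.1204  0.2963 -0.038 ] 16.55 0.08382767318946091
chamber 0.61 [274.8, 310.3] [-39.1636  -1.1987]
tab 0.75 [466.3, 313.1] [43.9338  1.5701]
nose 0.71 [343.0, 319.5] [-8.9944 -0.2828]
nose 0.61 [466.5, 315.9] [43.2075  1.509 ]
chamber 0.95 [221.9, 245.2] [-235.9496   94.0716]
chamber 0.67 [222.8, 308.2] [-232.4521  -57.2733]
tab 0.76 [362.1, 267.0] [37.9006 -0.9802]
nose 0.77 [338.5, 268.5] [-8.6941 -0.804 ]
```

Request:
drive_tool:
  plan:
    - [0, 1, 0, 0, 0, 0, 84]
    - [0, 2, 0, 0, 0, 0, 84]
    - [0, 2, 0, 0, 0, 0, 84]

```text
time: 17.25
position: [0.5743, 0.0673, -0.0054]
tool_rot: [-0.492, 0.508, -0.508, 0.492]
ft_force: [-4.7, 0.5, 10.3]
grip_width: 0.0839
```

Request:
drive_tool:
  plan:
    - [0, 1, 0, 0, 0, 0, 84]
    - [0, 1.5, 0, 0, 0, 0, 84]
    - [0, 1.5, 0, 0, 0, 0, 84]

```text
time: 17.55
position: [0.574, 0.0673, -0.0061]
tool_rot: [-0.492, 0.508, -0.508, 0.492]
ft_force: [-6.2, -0.1, 14.7]
grip_width: 0.0838
```

The clip is on its end stop (tip 2.9 mm above the stage, 15 N), and the chamber is still at about -39 mm. Now push the chamber home while holding the tab.

Request:
drive_tool:
  plan:
    - [0, 0, 3, 0, 0, 0, 84]
    - [0, 0, 6, 0, 0, 0, 84]
    - [0, 0, 9, 0, 0, 0, 84]
    - [0, 0, 12, 0, 0, 0, 84]
    - [0, 0, 15, 0, 0, 0, 84]
    - [0, 0, 18, 0, 0, 0, 84]
    - [0, 0, 20, 0, 0, 0, 84]
    - [0, 0, 20, 0, 0, 0, 84]

```text
time: 18.35
position: [0.5925, 0.0672, -0.0061]
tool_rot: [-0.493, 0.509, -0.507, 0.491]
ft_force: [-8.6, -0.1, 16.3]
grip_width: 0.0838
```

```bash
python3 - <<'E'
from h import *
np.set_printoptions(precision=4,suppress=True)
o=get_obs();print(o["position"],rel(o["position"]),o["ft_force"],o["time"],o["grip_width"])
im=camera("wrist")
for t,z in(("chamber",.022),("tab",.03),("nose",.0325)):
  for r in mark_of("wrist",t)[:2]: print(t,r["conf"],r["location"],rel(onz("wrist",r["location"],z,o)))
s=camera("side")[200:320,260:400]
for r in mark_of("side","chamber")[:3]: print(r["conf"],r["location"],rel(onz("side",r["location"],.022,o)))
cv2.imwrite("pics/s6.png",cv2.resize(cv2.convertScaleAbs(s,alpha=1.7,beta=25),None,fx=5,fy=5,interpolation=cv2.INTER_CUBIC))
E
```

```text
[ 0.5925  0.0672 -0.0061] [0.4418 0.6955] [-8.6059 -0.1032 16.3265] 18.35 0.08383702843024435
chamber 0.8 [267.0, 310.1] [-24.5825   0.4887]
tab 0.78 [424.1, 314.4] [42.9755  2.7107]
nose 0.71 [300.7, 325.4] [-9.0436 -1.3684]
0.74 [223.8, 241.9] [-232.176   102.4148]
0.68 [223.4, 311.2] [-231.285   -63.8762]
0.55 [333.8, 272.3] [-17.7844  -1.2129]
```

View pics/s6.png

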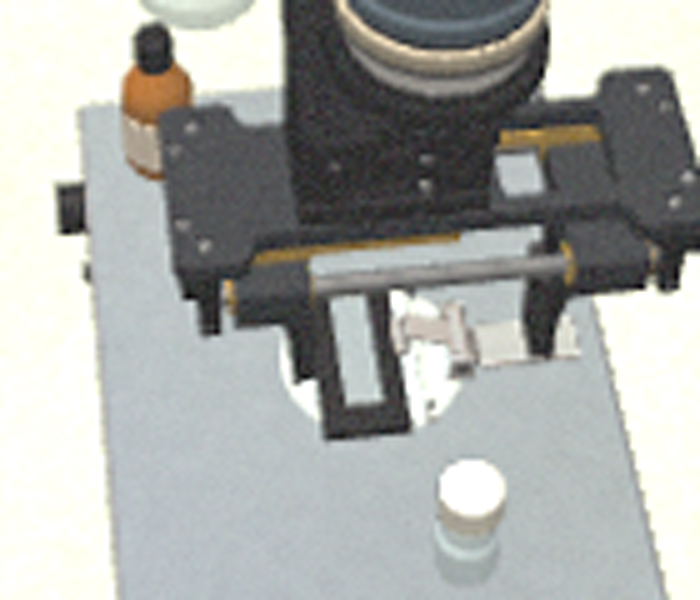

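The side view shows the rear finger holding the tab level at (540,350). The chamber at (360,370) is entering under the lifted nose with about 7 mm to go.

Request:
drive_tool:
  plan:
    - [0, 0, 2, 0, 0, 0, 84]
    - [0, 0, 4, 0, 0, 0, 84]
    - [0, 0, 6, 0, 0, 0, 84]
    - [0, 0, 7, 0, 0, 0, 84]
    - [0, 0, 7, 0, 0, 0, 84]

```text
time: 19.15
position: [0.599, 0.0669, -0.0062]
tool_rot: [-0.493, 0.509, -0.506, 0.491]
ft_force: [-8.6, 1.3, 15.9]
grip_width: 0.084
```

Request:
drive_tool:
  plan:
    - [0, 0, 1, 0, 0, 0, 84]
    - [0, 0, 1, 0, 0, 0, 84]

```text
time: 19.35
position: [0.5989, 0.0669, -0.0062]
tool_rot: [-0.494, 0.51, -0.506, 0.49]
ft_force: [-10.4, 0.9, 17.2]
grip_width: 0.0838
```

Request:
drive_tool:
  plan:
    - [0, 0, 1, 0, 0, 0, 84]
    - [0, 0, 1, 0, 0, 0, 84]

```text
time: 19.55
position: [0.5989, 0.067, -0.0061]
tool_rot: [-0.494, 0.51, -0.505, 0.49]
ft_force: [-11.3, 1.3, 18.8]
grip_width: 0.0836
```

Request:
drive_tool:
  plan:
    - [0, 0, 2, 0, 0, 0, 84]
    - [0, 0, 2, 0, 0, 0, 84]
    - [0, 0, 2, 0, 0, 0, 84]

```text
time: 19.85
position: [0.5989, 0.067, -0.0061]
tool_rot: [-0.495, 0.511, -0.504, 0.489]
ft_force: [-14.5, -0.7, 23.0]
grip_width: 0.0839
```

```bash
python3 - <<'E'
from h import *
np.set_printoptions(precision=4,suppress=True)
o=get_obs();print(o["position"],rel(o["position"]),o["ft_force"],o["time"],tyaw(o),R.from_quat(o["tool_rot"]).as_matrix())
im=camera("wrist")
for t,z in(("chamber",.022),("stop",.022),("nose",.0325)):
  for r in mark_of("wrist",t)[:2]: print(t,r["conf"],r["location"],rel(onz("wrist",r["location"],z,o)))
c=im[180:360,180:460];cv2.imwrite("pics/w7.png",cv2.resize(cv2.convertScaleAbs(c,alpha=1.7,beta=25),None,fx=2.8,fy=2.8,interpolation=cv2.INTER_CUBIC))
E
```

```text
[ 0.5989  0.067  -0.0061] [6.8545 0.6894] [-14.4621  -0.7249  22.9932] 19.85 -0.031375224180750096 [[-0.0314 -0.0134  0.9994]
 [-0.9995  0.0006 -0.0314]
 [-0.0002 -0.9999 -0.0135]]
chamber 0.72 [269.8, 313.0] [-16.779   -1.0786]
stop 0.95 [305.0, 310.5] [-1.1051  0.2926]
nose 0.66 [283.2, 328.8] [-9.7079 -3.1267]
nose 0.16 [348.7, 319.9] [17.7982  1.3018]
```

View pics/w7.png

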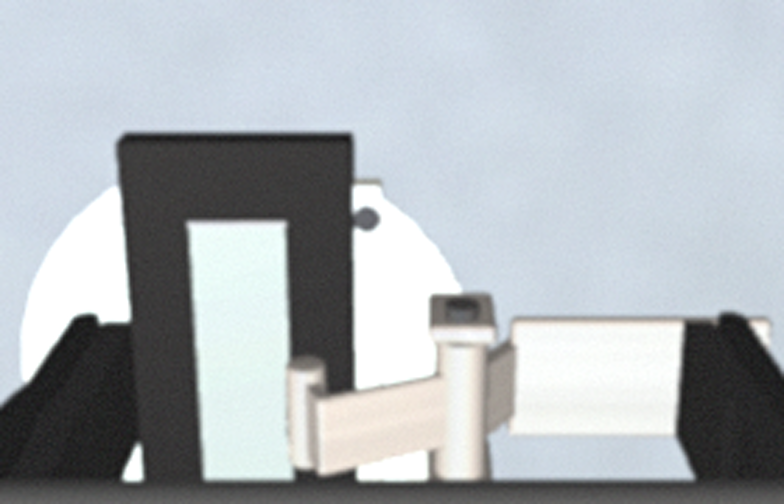

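The wrist view shows the rear edge of the chamber flush along the stop strip (about x=353) and the nose raised over it. Now back off in x to clear the chamber with the tab still held, then raise slowly.

Request:
drive_tool:
  plan:
    - [0, 0, -3, 0, 0, 0, 84]
    - [0, 0, -6, 0, 0, 0, 84]
    - [0, 0, -8, 0, 0, 0, 84]
    - [0, 0, -8, 0, 0, 0, 84]
    - [0, -3, -8, 0, 0, 0, 84]
    - [0, -6, -8, 0, 0, 0, 84]
    - [0, -9, -8, 0, 0, 0, 84]
    - [0, -12, -8, 0, 0, 0, 84]
    - [0, -30, -8, 0, 0, 0, 84]
    - [0, -70, -8, 0, 0, 0, 84]

```text
time: 21.05
position: [0.5942, 0.0664, 0.0592]
tool_rot: [-0.494, 0.511, -0.506, 0.489]
ft_force: [0.4, 0.7, -0.5]
grip_width: 0.0843
```

Request:
drive_tool:
  plan:
    - [0, -40, 0, 0, 0, 0, 84]
    - [0, -80, -15, 0, 0, 0, 84]
    - [0, -90, -30, 0, 0, 0, 84]
    - [0, -90, -30, 0, 0, 0, 84]

```text
time: 21.45
position: [0.5669, 0.0675, 0.1539]
tool_rot: [0.492, -0.508, 0.508, -0.492]
ft_force: [0.6, -0.3, 0.1]
grip_width: 0.0842
```

```bash
python3 - <<'E'
from h import *
np.set_printoptions(precision=4,suppress=True)
o=get_obs();print(o["position"],rel(o["position"]),o["ft_force"],o["time"])
im=camera("wrist")
for t,z in(("chamber",.022),("stop",.022),("nose",.028),("tab",.03),("vial",.022)):
  for r in mark_of("wrist",t)[:2]: print(t,r["conf"],r["location"],rel(onz("wrist",r["location"],z,o)))
c=im[190:350,240:460];cv2.imwrite("pics/w8.png",cv2.resize(cv2.convertScaleAbs(c,alpha=1.5,beta=10),None,fx=3.6,fy=3.6,interpolation=cv2.INTER_CUBIC))
E
```

```text
[0.5669 0.0675 0.1539] [-25.1514   0.179 ] [ 0.5513 -0.3412  0.1101] 21.45
chamber 0.88 [57.1, 75.8] [-221.1611  110.3417]
chamber 0.66 [335.5, 223.5] [-16.0273  -0.7287]
stop 0.96 [353.3, 223.5] [-1.5421 -0.7001]
stop 0.26 [276.0, 432.8] [ -71.2964 -208.2415]
nose 0.78 [341.5, 225.0] [-11.3809  -0.4435]
tab 0.57 [412.2, 221.7] [44.5593  2.8779]
vial 0.71 [355.5, 332.3] [  2.6213 -99.8359]
```

View pics/w8.png

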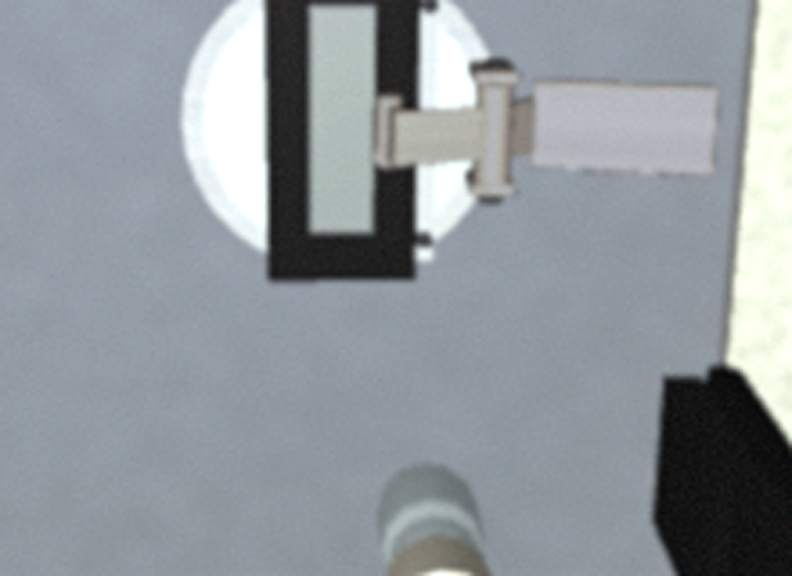

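The chamber lies square against the strip, with its rear edge at about x=417 and the screws just behind it. The nose rests on it at (388,130), and the arm is clear.

```bash
python3 -c "
from rig import *
print(hand_in())"
```

```text
the job is handed in; nothing more can be done
None
```

The chamber is clamped and the job is handed in at about 21.5 s of the 61 s allowed. I pushed the chamber up in front of the nose and pressed the tab to its end stop with the rear fingertip. With the tab still held down, the front fingertip slid the chamber home. I then backed off, let the clip down and moved clear.

**Last checks:**
- **Position:** the final wrist picture shows the chamber square against the stop strip. The network put its centre about 14.5 mm in front of the stop face by its own stop point, or 16 mm by my earlier measurement (target 17 mm). It is within about 1 mm of the clip's middle line.
- **Clip:** the nose rests on the chamber and the tab is part-way up. I judged this by eye and did not measure the clip angle.
- **Robot:** it touches nothing, and the wrist force was near zero at the end.
- **Bystanders:** no force suggested any contact, and the vial looked undisturbed in the last picture. I did not re-measure the others.

**One disagreement:** the real fingertips end about 31 mm short of the stated TCP. My first push therefore passed over the chamber without touching it. I found the true tip height by feeling for the stage and used that for the rest of the job.

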